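# Lower the synth stand past its ratchet

## Task

The synthesiser on the bench stands tilted on a ratchet stand, and it should lie flat. With the fingertips, press the pawl's paddle at the stand's left side down until the pawl is free of the teeth, then push the tray's far rail down, without slamming it, until the tray lies fully flat; leave the pawl free. Do not raise the tray, and do not lift or disturb the mug, screwdriver, tape roll and effect pedal around the stand.

Things in the scene. Friction and masses are not known exactly. Their poses are not given: they have to be found in the camera images.
- stand: Fixed base of a dark steel tilting stand carrying a flat black synth. Origin: bench level, middle of its 250 x 240 x 10 mm base plate. x points from the tray's hinge to its free far edge (away from the robot), y left, z up. Hinge line: along y at x -110, z 45 mm. The ratchet (toothed quadrant on the tray, pawl) is on the left (+y) side; leftmost is the paddle's edge, y 181 mm.
- rail_top (a point): Middle of the top face of the tray's rail, the place to push: a dark steel bar along the tray's far edge, 205 mm long, 30 mm wide, 213 mm from the hinge and 20 mm above the hinge line (tray frame). About 165 mm above the bench at the start, 65 mm when flat; it moves on an arc about the hinge. The synth's edge, 28 mm nearer the hinge, stands 10 mm above the rail's top.
- paddle (a point): Middle of the top face of the pawl's bare steel thumb paddle, 34 x 36 x 5 mm, left of the stand, its middle 60 mm outside the tray's edge. At the start about 83 mm above the bench, sloping up away from the hinge at 17 degrees. Pressed down (about 5 N) it turns about a shaft along the stand's y, 50 mm nearer the hinge, 66 mm high: the middle sinks 23 mm to its stop.
- pawl (a joint): Turn of the pawl, rad: 0 = tip fully in the teeth, about 0.2 = just clear of them, 0.45 = paddle fully down (stop). It has no spring: it is stiff and stays where it is left.
- tray (a joint): Tilt of the tray, rad: 0 = flat, resting on its stop; it starts between 0.42 and 0.54. Its hinge is stiff: it stays where it is left and sinks under a push of about 3 to 8 N on the rail once the pawl is free. With the pawl in the teeth it goes down by less than 0.15 rad and then is blocked.
- mug: Bystander, to be left alone: a white mug 90 mm tall, 76 mm across, with a handle. Origin: centre of its underside.
- screwdriver: Bystander, to be left alone: a screwdriver 170 mm long, lying on the bench. Origin: under the middle of its length.
- tape: Bystander, to be left alone: a roll of tape, 90 mm across, 22 mm high, lying flat. Origin: centre of its underside.
- stompbox: Bystander, to be left alone: a small metal effect pedal, 120 x 70 x 38 mm, with three small knobs (to 52 mm). Origin: centre of its underside.

How it is judged:
By the outcome, as a careful person would: the job done as asked, in the order asked, and still so for the second after the job is handed in, with the robot touching nothing.
It also fails if it takes over 38 s, if anything falls off the work surface, if the arm or the gripper's body presses on something with over 40 N, if the wrist force passes 120 N, or if a joint passes its speed limit or range.

## Robot

A 6-joint arm with a two-finger parallel gripper is mounted at the origin on the work surface. World frame = base frame: x ahead of the robot, y to its left, z up, the work surface at z = 0. Lengths are in m, angles in rad, forces in N, time in s.
With the tool pointing down it reaches from about 0.325 to 0.9 m from the base axis. Payload 3.5 kg.
Tool frame: the origin (TCP) lies on the centre line of the jaws, within the pads' length; the fingertips stand ahead of it and the grasp point (between the pads) lies 11 mm behind it (tcp_to_tips is the z of the fingertips in the tool frame, in m); z points along the fingers, y is the line along which they close (so a half turn about z gives the same grasp; the last joint's range is limited). The gripper opens to 85 mm and grips with 20 to 120 N. Pads are 22 mm wide; open, the fingers measure 114 mm over their backs; the gripper's body (76 mm by 85 mm) begins 54 mm behind the grasp point. The pads swing forward as they close: fully open they stand 13 mm farther back than shut.
Start: joints at [1.16, 0.276, -0.026, 1.268, 0, 1.467], TCP at [0.189, 0.596, 0.239] pointing down, gripper open.
Joint ranges: [-3.12, 3.12], [-0.85, 1.88], [-1.08, 1.24], [-1.95, 2.15], [-1.57, 1.53], [-3.14, 3.14]. Speed limits (rad/s): [2.57, 2.57, 3.14, 3.14, 3.14, 3.14].

## Interface

Orientations are given as a rotation vector (axis times angle).
In Python, from rig import * gives the robot as it stands.
- The arm moves only by the tool step_arm, never from a script. Its arguments are lists of equal length, an entry for each row: "offset": the shift along the world's x, y, z in m, a list of three; "twist": the turn about the world's z in degrees. A call has 1 to 12 rows; each row shifts and turns the commanded pose from where the row before left it; what a row does not reach is not made up. A row lasts 1/8 s, in which the tool goes at most 62.5 mm and 10.7 degrees, less where a joint would pass 70% of its speed; a pose out of reach is approached as far as the arm can. A call is refused whole if a number of a shift passes 0.0625 or a number of a turn 10.7, either way. A call with a gripper value outside its range is refused whole. "fingers" is the finger opening in m, from 0 to 0.0854, set as the call begins (left out, the last holds). The fingers move at their own pace and stop on an object; the grip force is fixed at half the most. Time passes only in rows, so rows that do not move let the fingers close. It gives the time, the measured TCP pose, the force, the opening and the grip force at its end, in the units of the state.
- get_state(): the state, without advancing time (a new reading comes with each control period).
- get_image(name): name is "scene" or "top" or "wrist"; returns the picture (384x512x3 uint8, blue, green, red); there is no depth.
- camera_info(name): a dict with "mtx" (3x3 intrinsics, pixels), "extrinsics" (4x4, takes a point from camera to world coordinates). Camera axes: x right, y up, looking along -z (the intrinsics and any distortion apply to the point x, -y, -z); pixel columns grow to the right and rows downward; lengths in m; the calibration is good to about 2 mm. A picture is of the moment at which its call begins: read the wrist's pose just before it. camera_info takes no time and is no camera call; for the wrist camera it gives the pose at the moment of the call.
- close_job(): hands the job in; it is judged then, once.
The state is a dict: "clock": time; "joints": joint angles; "qvel": joint speeds; "effort": joint torques, N m; "tcp_pos": TCP position; "eef_rot": TCP orientation; "ft_force": force on the tool from outside, world axes, zero at the start; "moment": the same for the moment, N m; "grip_width": opening from 0.0 (shut) to 1.0 (fully open); "grip_force": force on a finger pad.
Only numpy, scipy, OpenCV 4.12 (cv2) and the standard library are available. Lean on these libraries where they do the work, as an engineer would, in place of code of your own. Each camera call takes 0.05 s, during which the arm holds its last target. There are 200 camera calls.

## Working session

There is one attempt and no reset: what is moved stays moved. The work goes in short steps, Python scripts to look and compute and a tool call to move; the robot and the scene stay as the last step left them, time stands still between calls to the robot, and variables do not carry over. Pictures are saved under pics/ and viewed, at most 10 in all, crops included, and the job is handed in when it is done.

Besides the shell and the picture viewer there is one more tool, called as name(argument=value, ...) on one line, values as JSON. step_arm: Moves the arm, as the interface text tells. Its arguments: {"type":"object","properties":{"offset":{"type":"array"},"twist":{"type":"array"},"fingers":{"type":"number"}},"required":["offset","twist"]}

```bash
mkdir -p pics; python3 - <<'E'
from rig import *
import cv2,numpy as np
s=get_state();print(s)
for n in("scene","top"):
    im=get_image(n);cv2.imwrite(f"pics/{n}0.png",im)
    c=camera_info(n);print(n,np.round(c["mtx"],2).tolist(),np.round(c["extrinsics"],4).tolist(),{k:v for k,v in c.items() if k not in("mtx","extrinsics")})
E
```

```text
{'clock': 0.0, 'joints': array([ 1.15961593e+00,  2.77154294e-01, -2.79084212e-02,  1.26802491e+00,
       -1.05466443e-05,  1.46741090e+00]), 'qvel': array([-1.92640344e-04, -6.49115221e-05,  2.05656940e-05, -6.09025673e-04,
        2.46260121e-03,  3.36660763e-04]), 'effort': array([ 9.40607242e-04, -4.45506263e+01,  2.95202672e+01,  1.61323190e-02,
        6.32061997e-06, -1.63799363e-06]), 'tcp_pos': array([0.18903783, 0.59490484, 0.23813351]), 'eef_rot': array([-0.48148885, -3.10389463,  0.00348428]), 'ft_force': array([ 0.4101663 , -1.23204708, -0.25601242]), 'moment': array([-0.0459775 ,  0.01815854,  0.00891641]), 'grip_force': 0.0, 'grip_width': 0.994656117228752}
scene [[355.49, 0.0, 255.1], [0.0, 355.49, 183.71], [0.0, 0.0, 1.0]] [[-0.804, -0.4952, 0.3292, 0.8968], [0.5946, -0.6698, 0.4448, 0.4735], [0.0002, 0.5533, 0.833, 0.9253], [0.0, 0.0, 0.0, 1.0]] {}
top [[352.66, 0.0, 249.19], [0.0, 352.66, 189.07], [0.0, 0.0, 1.0]] [[-0.0268, 0.9803, -0.1956, 0.3865], [-0.9996, -0.024, 0.0168, 0.0615], [0.0117, 0.196, 0.9805, 1.0532], [0.0, 0.0, 0.0, 1.0]] {}
```

View pics/scene0.png

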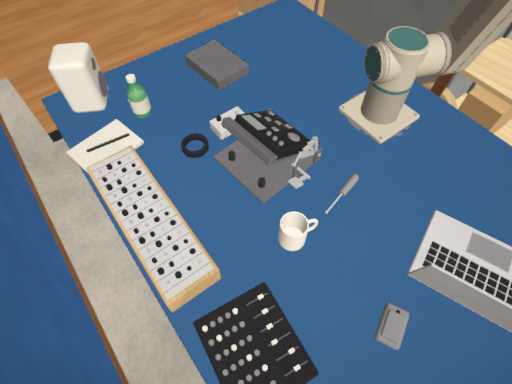

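View pics/top0.png

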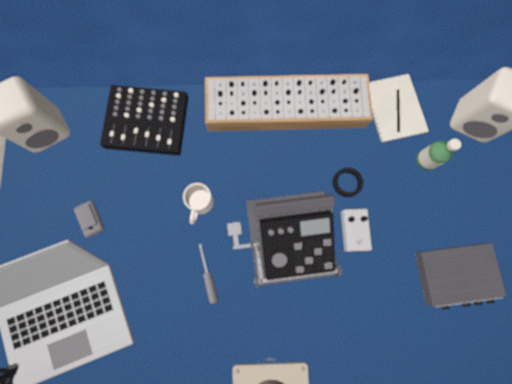

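The scene view shows the stand at about (265,150) with the paddle near (299,180). In the top view the paddle is at about (235,229), the tray at (295,240), the mug at (198,198), the screwdriver at (208,275), the tape at (348,182) and the pedal at (356,230). I'll enlarge both.

```bash
python3 - <<'E'
import cv2,numpy as np
a=cv2.imread("pics/top0.png")[170:310,180:380];b=cv2.imread("pics/scene0.png")[95:215,200:350]
a=cv2.resize(a,None,fx=4,fy=4,interpolation=cv2.INTER_CUBIC);b=cv2.resize(b,None,fx=5,fy=5,interpolation=cv2.INTER_CUBIC)
cv2.imwrite("pics/top0c.png",cv2.convertScaleAbs(a,alpha=1.6));cv2.imwrite("pics/scene0c.png",cv2.convertScaleAbs(b,alpha=1.6))
E
```

```text
(no output)
```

View pics/top0c.png

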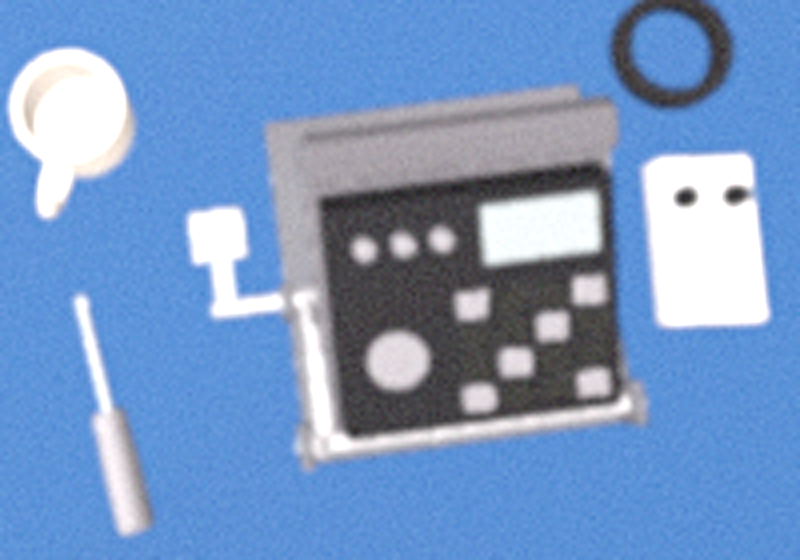

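View pics/scene0c.png

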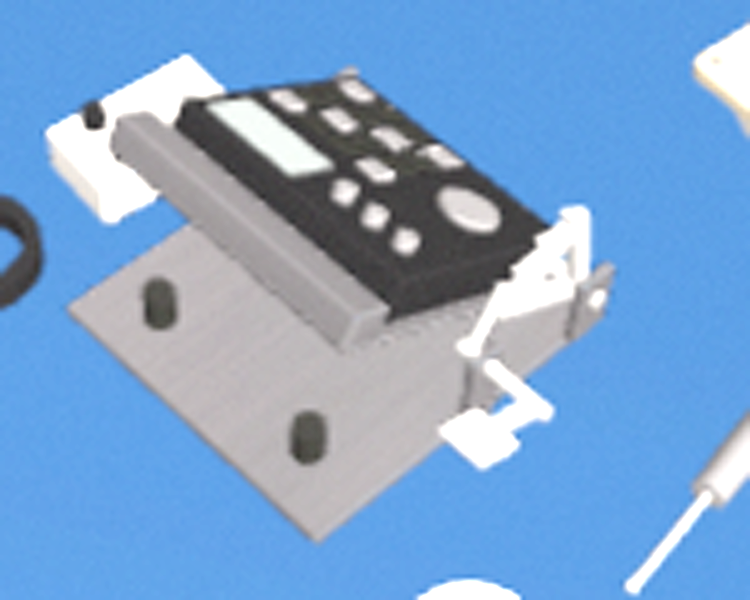

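The crops show these points, in full-image pixels:
- **Paddle:** (234,229) in the top view and (296,182) in the scene view.
- **Base-plate far corners in the scene view:** left (263.4,203) and right (214,156.6). The left one is (247,201) in the top view.
- **Rail:** its outer edge in the top view runs from (255.7,204.5) to (334,195.7).

```bash
cat > h.py <<'E'
from rig import *
import numpy as np
from scipy.spatial.transform import Rotation as R
def ray(n,p):
    c=camera_info(n);K=c["mtx"];E=c["extrinsics"]
    v=np.array([(p[0]-K[0,2])/K[0,0],-(p[1]-K[1,2])/K[1,1],-1]);return E[:3,3],E[:3,:3]@v
def onz(n,p,z):
    o,d=ray(n,p);return o+d*(z-o[2])/d[2]
def tri(p,q):
    a,u=ray("top",p);b,v=ray("scene",q)
    t=np.linalg.lstsq(np.c_[u,-v],b-a,rcond=None)[0];P,Q=a+u*t[0],b+v*t[1]
    return (P+Q)/2,np.linalg.norm(P-Q)
E
python3 - <<'E'
from h import *
import rig; print([k for k in dir(rig) if not k.startswith('_')], getattr(rig,'tcp_to_tips',None))
np.set_printoptions(precision=4,suppress=True)
A=onz("scene",(263.4,203),.01);B=onz("scene",(214,156.6),.01)
print("A,B",A,B,np.linalg.norm(A-B),"top A",onz("top",(247,201),.01))
y=(A-B)/np.linalg.norm(A-B);yaw=np.arctan2(-y[0],y[1]);x=np.array([np.cos(yaw),np.sin(yaw),0]);y=np.array([-x[1],x[0],0])
A2=(A+onz("top",(247,201),.01))/2
O=(A+B)/2-.125*x;print("yaw",yaw,np.degrees(yaw),"O",O, (A2-.125*x-.12*y))
P=[onz("top",(234.25,229),.083),onz("scene",(296,182.4),.083)];print("paddle",P,tri((234.25,229),(296,182.4)))
for p in P: print("in stand",(p-O)@x,(p-O)@y)
L=onz("top",(255.7,204.5),.165);Rr=onz("top",(334.2,195.7),.165);print("rail outer",L,Rr,np.linalg.norm(L-Rr),np.degrees(np.arctan2(-(L-Rr)[0],(L-Rr)[1])))
for p in(L,Rr):print((p-O)@x,(p-O)@y)
H=[onz("top",(180+308/4,170+460/4),.045),onz("top",(180+640/4,170+415/4),.045)];print("hinge lugs",H)
for p in H:print((p-O)@x,(p-O)@y)
print("mug",onz("top",(198,198),.09),"screwdriver",onz("top",(207,272),.01))
E
```

```text
['Unreachable', 'camera_info', 'close_job', 'get_image', 'get_state', 'tcp_to_tips'] 0.008
A,B [0.5562 0.055  0.01  ] [ 0.5797 -0.18    0.01  ] 0.23618786226672242 top A [0.5583 0.0512 0.01  ]
yaw 0.09928383495658301 5.688544716885636 O [ 0.4436 -0.0749  0.01  ] [ 0.4448 -0.0787  0.01  ]
paddle [array([0.4694, 0.0889, 0.083 ]), array([0.4675, 0.0895, 0.083 ])] (array([0.4687, 0.0895, 0.0845]), np.float64(0.0016369630393547982))
in stand 0.04194700520652358 0.16043364606215696
in stand 0.04008113343089674 0.16116421096335523
rail outer [0.5232 0.0309 0.165 ] [ 0.541  -0.1713  0.165 ] 0.20291906328679354 5.029016005171393
0.08972290331067391 0.09733751188371209
0.08738716420261783 -0.10556810796948177
hinge lugs [array([0.3166, 0.03  , 0.045 ]), array([ 0.3405, -0.2026,  0.045 ])]
-0.11594985328747544 0.1169228757212677
-0.11516116657969398 -0.11682196025036222
mug [0.5569 0.1873 0.09  ] screwdriver [0.3543 0.1716 0.01  ]
```

Both views agree to about 2 mm. The stand yaw is about 5.4°, the origin is (0.444,-0.077) and the paddle is at (0.469,0.089,0.084). I'll move above the paddle with the fingers shut.

step_arm(offset=[[0.0255, -0.046, 0], [0.0255, -0.046, 0], [0.0255, -0.046, 0], [0.0255, -0.046, 0], [0.0255, -0.046, 0], [0.0255, -0.046, 0], [0.0255, -0.046, 0], [0.0255, -0.046, 0], [0.0255, -0.046, 0], [0.0255, -0.046, 0], [0.0255, -0.046, 0], [0, 0, -0.04]], twist=[2.1, 2.1, 2.1, 2.1, 2.1, 2.1, 2.1, 2.1, 2.1, 2.1, 2.1, 0], fingers=0)

```text
clock: 1.6
tcp_pos: [0.4747, 0.0869, 0.2018]
eef_rot: [-0.141, 3.13, -0.001]
ft_force: [0.2, -0.3, -0.9]
grip_width: 0.002
grip_force: 0.0
```

step_arm(offset=[[-0.003, 0.002, -0.04], [0, 0, -0.02], [0, 0, 0]], twist=[0, 0, 0])

```text
clock: 1.98
tcp_pos: [0.4646, 0.0914, 0.1372]
eef_rot: [0.149, -3.133, 0.0]
ft_force: [0.4, -0.8, 0.6]
grip_width: 0.0
grip_force: 0.0
```

```bash
python3 - <<'E'
from h import *
import cv2
print(get_state()["tcp_pos"],get_state()["ft_force"])
w=get_image("wrist");s=get_image("scene")
c=cv2.resize(s[95:245,200:400],(800,600),interpolation=cv2.INTER_CUBIC)
cv2.imwrite("pics/p1.png",np.hstack([cv2.resize(cv2.convertScaleAbs(w,alpha=1.3),(400,300)),cv2.resize(cv2.convertScaleAbs(c,alpha=1.3),(400,300))]))
E
```

```text
[0.46457436 0.0914004  0.13720809] [ 0.35231685 -0.81773514  0.55908918]
```

View pics/p1.png

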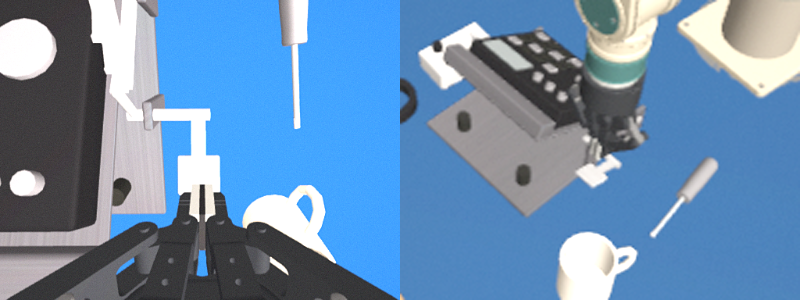

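The fingertips are over the paddle, at wrist-view pixel (200,185), and centred laterally. The tray, mug and screwdriver are clear. I'll press down.

step_arm(offset=[[0.004, 0, -0.02], [0, 0, -0.018], [0, 0, -0.006], [0, 0, -0.004], [0, 0, -0.004], [0, 0, -0.004]], twist=[0, 0, 0, 0, 0, 0])

```text
clock: 2.82
tcp_pos: [0.4736, 0.0919, 0.0848]
eef_rot: [-0.15, 3.132, 0.001]
ft_force: [3.4, 0.6, 5.2]
grip_width: -0.008
grip_force: 2.1
```

step_arm(offset=[[0, 0, -0.004], [0, 0, -0.004], [0, 0, -0.004], [0, 0, -0.003], [0, 0, -0.002], [0, 0, 0]], twist=[0, 0, 0, 0, 0, 0])

```text
clock: 3.58
tcp_pos: [0.4726, 0.0916, 0.0685]
eef_rot: [-0.15, 3.135, -0.0]
ft_force: [-0.1, 0.8, 18.0]
grip_width: 0.002
grip_force: 9.0
```

step_arm(offset=[[0, 0, 0.03], [0, 0, 0.06], [0, 0, 0.06], [0.011, -0.04, 0.01], [0.011, -0.041, 0], [0.011, -0.041, 0], [0.011, -0.04, 0], [0, 0, 0]], twist=[0, 0, 0, 0, 0, 0, 0, 0])

```text
clock: 4.58
tcp_pos: [0.5132, -0.0722, 0.2241]
eef_rot: [0.144, -3.133, -0.002]
ft_force: [0.2, 0.5, 0.8]
grip_width: 0.0
grip_force: 0.0
```

```bash
python3 - <<'E'
from h import *
import cv2
print(get_state()["tcp_pos"],get_state()["ft_force"])
w=get_image("wrist");s=get_image("scene")
c=cv2.resize(s[95:245,200:400],(800,600),interpolation=cv2.INTER_CUBIC)
cv2.imwrite("pics/p2.png",np.hstack([cv2.resize(cv2.convertScaleAbs(w,alpha=1.3),(400,300)),cv2.resize(cv2.convertScaleAbs(c,alpha=1.3),(400,300))]))
E
```

```text
[ 0.51317161 -0.07215871  0.22405711] [0.15194244 0.54547111 0.83662479]
```

View pics/p2.png

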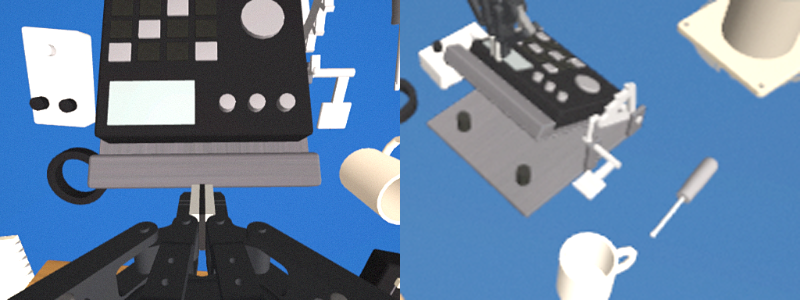

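The paddle now sits lower. In the wrist view the rail spans rows 155–186 near column 200, so I'll cast those edges to check its x.

```bash
python3 - <<'E'
from h import *
for r,z in((186,.172),(186,.165),(155,.158),(155,.15)): print(r,z,onz("wrist",(200*1.28,r*1.28),z))
print(camera_info("wrist")["extrinsics"][:3,3], onz("wrist",(318*1.28,184*1.28),.172),onz("wrist",(89*1.28,187*1.28),.172))
# pawl: paddle centre
print(onz("wrist",(336*1.28,115*1.28),.06))
E
```

```text
186 0.172 [ 0.52632322 -0.06972766  0.172     ]
186 0.165 [ 0.52984687 -0.06943583  0.165     ]
155 0.158 [ 0.50339984 -0.07190505  0.158     ]
155 0.15 [ 0.50623119 -0.07168168  0.15      ]
[ 0.43242941 -0.07750394  0.35852699] [0.5151431  0.02999482 0.172     ] [ 0.53602719 -0.16373826  0.172     ]
[0.46994901 0.09398871 0.06      ]
```

The rail middle is at about (0.518,-0.071), with its top at about 0.157–0.165. I'll descend to contact.

step_arm(offset=[[0.005, 0.001, -0.025], [0, 0, -0.02], [0, 0, -0.005], [0, 0, -0.004], [0, 0, -0.004]], twist=[0, 0, 0, 0, 0])

```text
clock: 5.3
tcp_pos: [0.5206, -0.0685, 0.1695]
eef_rot: [-0.151, 3.136, 0.002]
ft_force: [0.4, 3.2, 5.7]
grip_width: -0.002
grip_force: 2.4
```

step_arm(offset=[[0.0034, 0.0003, -0.0054], [0.0033, 0.0003, -0.0055], [0.0031, 0.0003, -0.0056], [0.0029, 0.0003, -0.0057], [0.0027, 0.0003, -0.0058], [0.0025, 0.0002, -0.0059]], twist=[0, 0, 0, 0, 0, 0])

```text
clock: 6.05
tcp_pos: [0.538, -0.0676, 0.1339]
eef_rot: [-0.15, 3.138, 0.001]
ft_force: [-0.2, 3.8, 4.5]
grip_width: 0.003
grip_force: 2.2
```

step_arm(offset=[[0.0024, 0.0002, -0.006], [0.0022, 0.0002, -0.006], [0.002, 0.0002, -0.006], [0.0018, 0.0002, -0.006], [0.0016, 0.0002, -0.006], [0.0014, 0.0001, -0.006], [0.0012, 0.0001, -0.006]], twist=[0, 0, 0, 0, 0, 0, 0])

```text
clock: 6.92
tcp_pos: [0.5499, -0.0666, 0.0918]
eef_rot: [0.149, -3.137, 0.0]
ft_force: [-2.7, 2.7, 3.8]
grip_width: 0.002
grip_force: 1.9
```

step_arm(offset=[[0.001, 0.0001, -0.005], [0.001, 0.0001, -0.004], [0.0005, 0, -0.004], [0.0005, 0, -0.003], [0, 0, -0.002], [0, 0, -0.0015], [0, 0, 0]], twist=[0, 0, 0, 0, 0, 0, 0])

```text
clock: 7.8
tcp_pos: [0.5539, -0.0666, 0.073]
eef_rot: [-0.149, 3.137, -0.001]
ft_force: [-2.0, 0.4, 1.5]
grip_width: -0.0
grip_force: 1.1
```

Not on the stop yet by force, so I'll press on until it rises.

step_arm(offset=[[0, 0, -0.0015], [0, 0, -0.0015], [0, 0, -0.0015], [0, 0, 0]], twist=[0, 0, 0, 0])

```text
clock: 8.3
tcp_pos: [0.554, -0.0666, 0.0728]
eef_rot: [-0.15, 3.137, -0.002]
ft_force: [-11.4, 1.2, 29.2]
grip_width: -0.002
grip_force: 14.4
```

It's firmly on the stop at 29 N with no further travel. I'll retreat straight up and check.

step_arm(offset=[[0, 0, 0.01], [0, 0, 0.04], [0, 0, 0.05], [0, 0, 0.05], [0, 0, 0]], twist=[0, 0, 0, 0, 0])

```text
clock: 8.93
tcp_pos: [0.5576, -0.0671, 0.2236]
eef_rot: [-0.149, 3.127, -0.004]
ft_force: [0.7, -0.3, -0.4]
grip_width: -0.002
grip_force: 0.0
```

```bash
python3 - <<'E'
from h import *
import cv2
print(get_state()["tcp_pos"],get_state()["ft_force"])
w=get_image("wrist");s=get_image("scene")
c=cv2.resize(s[95:245,200:400],(800,600),interpolation=cv2.INTER_CUBIC)
cv2.imwrite("pics/p3.png",np.hstack([cv2.resize(cv2.convertScaleAbs(w,alpha=1.3),(400,300)),cv2.resize(cv2.convertScaleAbs(c,alpha=1.3),(400,300))]))
E
```

```text
[ 0.55761896 -0.06708399  0.2235637 ] [ 0.74182426 -0.31942444 -0.35199389]
```

View pics/p3.png

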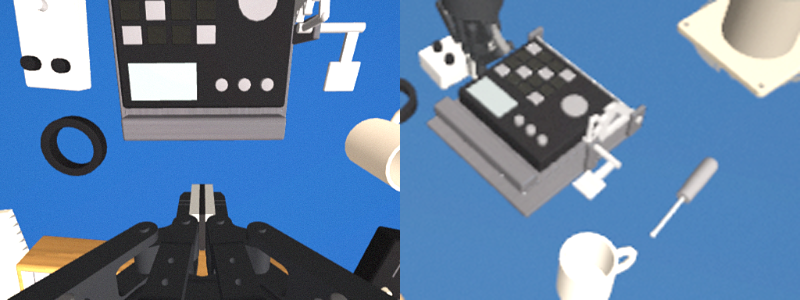

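The tray lies flat: the rail in the scene crop sits on the base at about (490,160). The paddle is still down at about (592,185), the bystanders haven't moved and the gripper is clear. Handing in.

```bash
python3 -c "
from rig import *
print(close_job())"
```

```text
the job is handed in; nothing more can be done
None
```

The job is handed in: I pressed the pawl free first, then pushed the tray down gently until it lay flat on its stop. The pawl was left free, nothing around the stand was disturbed, and the last arm move ended at 8.9 s.

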